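# Finish the cupping wash-up: hang the rinsed glass, load the soaking pot

## Robot

A 6-joint arm with a two-finger parallel gripper is mounted at the origin on the work surface. World frame = base frame: x ahead of the robot, y to its left, z up, the work surface at z = 0. Lengths are in mm, angles in rad, forces in N, time in s.
With the tool pointing down it reaches from about 275 to 1000 mm from the base axis. Payload 8.4 kg.
Tool frame: the origin (TCP) lies between the finger pads; the fingertips stand 17 mm ahead of it and the grasp point (between the pads) lies 2 mm behind it; z points along the fingers, y is the line along which they close (so a half turn about z gives the same grasp; the last joint's range is limited). The gripper opens to 85 mm and grips with 20 to 120 N. Pads are 22 mm wide; open, the fingers measure 114 mm over their backs; the gripper's body (76 mm by 85 mm) begins 54 mm behind the grasp point. The pads swing forward as they close: fully open they stand 13 mm farther back than shut.
Start: joints at [-1.321, 0.353, 1.633, -0, 1.155, -0.002], TCP at [155.716, -605.294, 248.281] pointing down, gripper open.
Joint ranges: [-2.63, 2.63], [-0.92, 2.1], [0.06, 2.66], [-1.3, 4.44], [0, 2.69], [-3.02, 3.02]. Speed limits (rad/s): [2.22, 2.22, 2.79, 3.14, 3.14, 3.14].

## Interface

Orientations are given as [roll, pitch, yaw] about the fixed x, y, z axes, in that order (R = Rz(yaw) Ry(pitch) Rx(roll)).
In Python, from station import monitor, read_camera, ticket, spotter gives the robot as it stands.
- The arm moves only by the tool servo_tool, never from a script. Its argument "targets" is one flat list of numbers, 6 for each row, row after row: the shift along the tool's x, y, z as a fraction of full scale, then the turn, a rotation vector about the tool's x, y, z as a fraction of full scale. A call has 1 to 20 rows; each row is the pose to reach, as a shift and turn from the pose commanded when the call began, along the tool's axes at that moment, turning the shorter way round; what a row does not reach only later rows make up. Full scale, the value 1, is 0.25 m for a shift and pi rad for a turn. A row lasts 1/8 s, in which the tool goes at most 62.5 mm and 10.7 degrees, less where a joint would pass 70% of its speed; a pose out of reach is approached as far as the arm can. A call with a number of a shift or a turn outside -1 to 1 is refused whole. A call with a gripper value outside its range is refused whole. "claw" is the closure, from -1 (fully open) to 1 (shut), set as the call begins (left out, the last holds). The fingers move at their own pace and stop on an object; "grip_force" is the grip in N (left out, the last holds). Time passes only in rows, so rows that repeat a pose let the fingers close. It gives the time, the measured TCP pose, the force, the opening and the grip force at its end, in the units of the state.
- monitor.observe(): the state, without advancing time (a new reading comes with each control period).
- read_camera(name): name is "scene" or "top" or "wrist"; returns a dict with "color" (400x640x3 uint8, blue, green, red), "fx", "fy", "cx", "cy" (pixels), "k1" (the pictures are not rectified: a ray, as slopes to the right and down, at radius r is drawn at 1 + k1 r^2 times it, then the intrinsics apply), "world_from_camera" (4x4, takes a point from camera to world coordinates). Camera axes: x right, y down, z forward; pixel columns grow to the right and rows downward; lengths in mm; the calibration is good to about 2 mm. A picture is of the moment at which its call begins. There is no depth.
- ticket.close_job(): hands the job in; it is judged then, once.
Trained networks look in a picture, given as the dict that the camera call returned (one of the last four; its "shot" number tells which), for a name from the list of things; names that differ only in an ending like _2 or _b are one class to them, and where a whole thing is asked for, a point or a joint stands for the part that bears it (a point fixed in the world has none). Each returns a list of dicts, best first, with "conf" (0 to 1); they miss things now and then, are a little off and sometimes report something else, mostly with a low value. They report only what shows in the picture. A call takes as long as a camera call.
- spotter.silhouettes(picture, target): "mask" (400x640 bool, what is visible of it) and "xy" ([column, row] in pixels, amid what is visible of it).
The state is a dict: "t": time; "joint_pos": joint angles; "joint_velocities": joint speeds; "tau": joint torques, N m; "position": TCP position; "orientation": TCP orientation; "contact_force": force on the tool from outside, world axes, zero at the start; "wrist_torque": the same for the moment, N m; "finger_gap": finger opening in mm; "grasp_force": force on a finger pad.
Only numpy, scipy, OpenCV 4.12 (cv2) and the standard library are available. Lean on these libraries where they do the work, as an engineer would, in place of code of your own. Each camera call takes 0.05 s, during which the arm holds its last target. There are 200 camera calls.

## Task

Finish washing up the cupping glasses, the clean one first: take the large rinsed glass that stands mouth-down on the round rubber mat and hang it mouth-down on either of the two free pegs of the drainer, lowered along the peg until it rests on it. Then load the soaking pot: lower the wire basket into it, next stand the small used glass from the steel dish in the basket, upright with its mouth up, and last put the lid on the pot so that it sits flush all round. Lower the glasses all the way before you let go, never drop them, and leave everything released and at rest.

Things in the scene. Friction and masses are not known exactly. Their poses are not given: they have to be found in the camera images.
- rinsed_glass: Large bellied clear glass, rinsed, 84 mm tall, mouth-down on a round dark mat (110 mm wide, 4 mm thick). Origin: centre of its mouth; z from mouth to closed end (up at the start). Grip its straight part, 58 mm in diameter, 34 to 62 mm above the mouth; neck 48 mm, rim 56 mm. Opening at least 40 mm; cavity 78 mm deep. 0.15 kg.
- peg_a: Free end peg of the drainer: white board over a steel tray (155 x 262 mm), 3 grey pegs in a row 90 mm apart. Origin: the peg's rounded tip, 138 mm above the table; z out along the peg, leaning 30 degrees from vertical to the front (to the robot); y along the row. Peg 12 mm thick, 95 mm long. A glass hung on it rests with its closed end on the tip and leans a little.
- peg_b: The other free peg, the middle one: same shape and frame as peg_a, which is 90 mm away in its -y direction. The third peg, 90 mm away in +y, already carries a large glass, fixed there.
- pot: Open steel soaking pot, fast on the table: 160 mm outside diameter, 154 mm inside, 95 mm high, floor 4 mm thick; two small loop handles on its +y and -y sides (20 mm out, 68 mm up). Origin: centre of its underside, z up.
- basket: Round wire basket for the pot: 140 mm outside diameter, 134 mm inside, wall 30 mm high, floor 3 mm thick. A 6 mm lifting rod rises from its centre and ends in a knob 12 mm in diameter, 62 to 77 mm above its underside, to grip it by. Origin: centre of its underside, z up. 0.28 kg.
- used_glass: Small clear glass, used, 66 mm tall, 44 mm in diameter (neck 37 mm above 46 mm up, rim 44 mm), mouth-up in a round steel dish (116 mm wide, rim 14 mm high, floor 3 mm). Origin: centre of its closed underside, z up to the mouth. In the basket it has a ring of floor 60 mm wide between the rod's knob and the wire wall, centre about 36 mm from the rod, any side. 0.09 kg.
- lid: Steel lid of the pot, 166 mm in diameter, right way up; black knob at its centre, 30 mm in diameter, 25 to 49 mm above its underside. Below, a bevelled locating rim, 142 mm wide and 8 mm deep, drops into the pot's mouth and the disc rests on the pot's rim. Origin: centre of its underside (of that rim), 87 mm above the pot's origin when seated; z up. 0.3 kg.

How it is judged:
By the outcome, as a careful person would: the job done as asked, in the order asked, and still so for the second after the job is handed in, with the robot touching nothing.
It also fails if it takes over 125 s, if anything falls off the work surface, if the arm or the gripper's body presses on something with over 40 N, if the wrist force passes 120 N, or if a joint passes its speed limit or range.

## Working session

There is one attempt and no reset: what is moved stays moved. The work goes in short steps, Python scripts to look and compute and a tool call to move; the robot and the scene stay as the last step left them, time stands still between calls to the robot, and variables do not carry over. Pictures are saved under pics/ and viewed, at most 14 in all, crops included, and the job is handed in when it is done.

Besides the shell and the picture viewer there is one more tool, called after ">>>" by a JSON object that holds its "method" and its "body", one argument or row to a line. servo_tool: Moves the arm, as the interface text tells. Its arguments: {"type":"object","properties":{"targets":{"type":"array"},"claw":{"type":"number"},"grip_force":{"type":"number"}},"required":["targets"]}

```bash
ls; mkdir -p pics; cat > h.py <<'E'
import numpy as np, cv2
from station import monitor, read_camera, ticket, spotter
from scipy.spatial.transform import Rotation as Ro
np.set_printoptions(precision=3,suppress=True)
def ray(p,uv):
    K=np.array([[p["fx"],0,p["cx"]],[0,p["fy"],p["cy"]],[0,0,1.]])
    n=cv2.undistortPoints(np.array([[uv]],float),K,np.array([p["k1"],0,0,0,0.]))[0,0]
    T=np.array(p["world_from_camera"]); d=T[:3,:3]@np.r_[n,1]; return T[:3,3],d/np.linalg.norm(d)
def atz(p,uv,z):
    o,d=ray(p,uv); return o+d*(z-o[2])/d[2]
def tri(rs):
    A=0;b=0
    for o,d in rs:
        M=np.eye(3)-np.outer(d,d);A=A+M;b=b+M@o
    x=np.linalg.solve(A,b); return x,[np.linalg.norm((np.eye(3)-np.outer(d,d))@(x-o)) for o,d in rs]
def proj(p,X):
    T=np.array(p["world_from_camera"]);c=T[:3,:3].T@(np.array(X,float)-T[:3,3]);n=c[:2]/c[2]
    n=n*(1+p["k1"]*(n@n));return np.array([n[0]*p["fx"]+p["cx"],n[1]*p["fy"]+p["cy"]])
E
python3 - <<'E'
from h import *
s=monitor.observe();print(s)
for c in("scene","top"):
    p=read_camera(c);cv2.imwrite(f"pics/{c}0.png",p["color"]);print(c,p["fx"],p["k1"],p["world_from_camera"])
    for n in "rinsed_glass peg_a pot basket used_glass lid".split():
        for d in spotter.silhouettes(p,n)[:4]:
            ys,xs=np.nonzero(d["mask"]);print(n,round(d["conf"],2),d["xy"],xs.min(),xs.max(),ys.min(),ys.max(),len(xs))
E
```

```text
pics
{'t': 0.0, 'joint_pos': array([-1.321,  0.354,  1.634,  0.   ,  1.155, -0.002]), 'joint_velocities': array([-0.001,  0.001,  0.001, -0.   ,  0.   ,  0.002]), 'tau': array([  0.002, -60.525, -34.206,   0.   ,   0.009,  -0.   ]), 'position': array([ 155.604, -604.856,  247.572]), 'orientation': array([-3.14 , -0.   ,  0.252]), 'contact_force': array([ 0.297, -0.567,  0.003]), 'wrist_torque': array([ 0.065,  0.018, -0.003]), 'grasp_force': 0.0, 'finger_gap': 85.2051733326219}
scene 400.78293560521485 0.035484140182112545 [[   0.126    0.708   -0.695 1285.477]
 [   0.992   -0.089    0.089 -127.63 ]
 [   0.002   -0.701   -0.713  892.308]
 [   0.       0.       0.       1.   ]]
rinsed_glass 0.68 [334.0, 257.5] 325 347 241 273 627
peg_a 0.72 [214.5, 244.1] 213 222 229 264 180
pot 0.7 [432.8, 233.4] 392 469 201 267 3530
basket 0.88 [247.2, 215.0] 226 272 198 231 1038
basket 0.36 [334.8, 255.7] 325 347 241 273 630
used_glass 0.74 [328.4, 199.7] 321 335 189 212 327
lid 0.82 [404.4, 195.2] 380 432 184 215 1126
top 468.9060050779553 -0.13675905295207877 [[  -0.025   -0.998    0.059  468.474]
 [  -1.       0.025   -0.001  -46.7  ]
 [  -0.001   -0.059   -0.998 1203.25 ]
 [   0.       0.       0.       1.   ]]
rinsed_glass 0.58 [301.5, 149.6] 292 314 140 165 494
peg_a 0.62 [431.0, 156.9] 422 436 149 169 151
pot 0.66 [193.7, 172.0] 153 236 138 206 4179
basket 0.79 [397.7, 236.8] 369 426 211 265 2472
used_glass 0.53 [302.0, 236.6] 294 310 233 250 241
lid 0.88 [205.5, 243.7] 174 236 212 274 3150
```

```bash
python3 - <<'E'
import cv2
a=cv2.imread("pics/scene0.png");b=cv2.imread("pics/top0.png")
cv2.imwrite("pics/s0c.png",cv2.resize(a[170:290,180:480],None,fx=2.66,fy=2.66,interpolation=2))
cv2.imwrite("pics/t0c.png",cv2.resize(b[110:290,140:460],None,fx=2.5,fy=2.5,interpolation=2))
E
```

```text
(no output)
```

View pics/s0c.png

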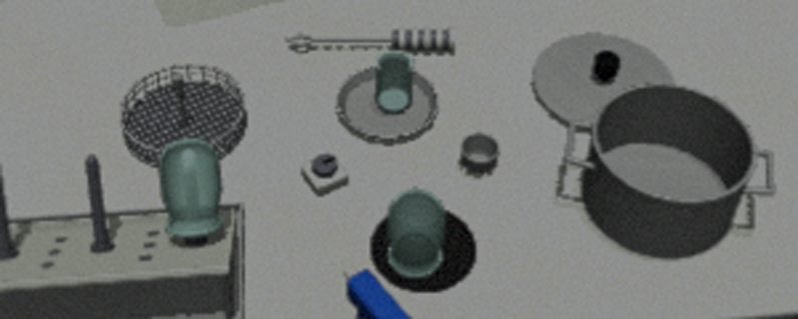

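View pics/t0c.png

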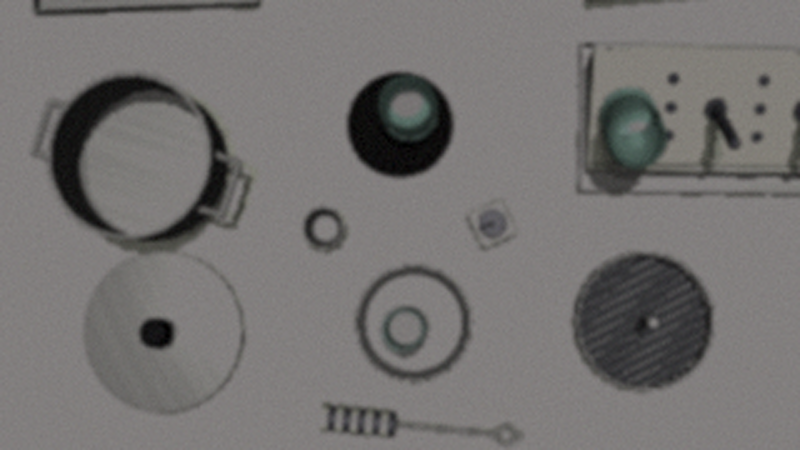

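The scene view shows the drainer at left (middle peg about (215,245) in the full image), the mat with the glass near (334,258), the basket (247,215), the dish with the used glass (328,200), the lid (404,195) and the pot (433,233). The top view agrees: mat (300,160), pot (194,172), lid (205,243), dish (305,239), basket (397,237), middle peg about (428,157).

```bash
python3 - <<'E'
from h import *
t=read_camera("top");s=read_camera("scene");w=read_camera("wrist")
print("wrist",w["fx"],w["world_from_camera"])
T=lambda x,y:(140+x/2.5,110+y/2.5); S=lambda x,y:(180+x/2.66,170+y/2.66)
print("mat",atz(t,T(400,125),4), atz(s,S(423,248),4))
print("dish",atz(t,T(413,322),14), atz(s,S(387,103),14))
print("basketrim",atz(t,T(643,320),30)); print("knob b",tri([ray(t,T(652,322)),ray(s,S(180,85))]))
print("lid knob",tri([ray(t,T(157,332)),ray(s,S(606,66))]))
print("pot rim top", atz(t,T(140,158),95),atz(s,S(672,147),95))
print("glass top", tri([ray(t,T(408,106)),ray(s,S(417,205))]),atz(t,T(408,106),88),atz(s,S(417,205),88))
print("used", atz(t,T(405,328),69),atz(s,S(395,62),69))
for uv in [(715,105),(735,145)]: print("peg",tri([ray(t,T(*uv)),ray(s,S(92,158))]),tri([ray(t,T(*uv)),ray(s,S(102,245))]))
cv2.imwrite("pics/d0.png",np.hstack([cv2.resize(t["color"][110:210,350:550],None,fx=2,fy=2,interpolation=2),cv2.resize(s["color"][200:300,60:260],None,fx=2,fy=2,interpolation=2)]))
cv2.imwrite("pics/w0.png",w["color"])
for p in(t,s,w):
  for d in spotter.silhouettes(p,"peg_b"): print(d["conf"],d["xy"])
E
```

```text
wrist 323.6114541886214 [[   0.25    -0.925   -0.287  229.064]
 [  -0.968   -0.239   -0.072 -588.643]
 [  -0.002    0.296   -0.955  373.39 ]
 [   0.       0.       0.       1.   ]]
mat [634.469   4.32    4.   ] [637.933   6.63    4.   ]
dish [432.155  -4.709  14.   ] [436.736  -3.515  14.   ]
basketrim [ 428.45 -235.55   30.  ]
knob b (array([ 427.497, -236.219,   62.918]), [np.float64(2.763614426952604), np.float64(2.7636144269525564)])
lid knob (array([428.535, 253.142,  34.387]), [np.float64(1.1478898210038149), np.float64(1.1478898210036905)])
pot rim top [597.154 251.114  95.   ] [611.597 260.256  95.   ]
glass top (array([642.376,  -4.889,  81.131]), [np.float64(2.2147085317099457), np.float64(2.2147085317099573)]) [641.02  -7.33  88.  ] [648.     -3.734  88.   ]
used [428.24    1.212  69.   ] [427.308   6.245  69.   ]
peg (array([ 623.334, -291.561,  168.967]), [np.float64(6.4282387759063155), np.float64(6.428238775906228)]) (array([ 638.838, -308.161,   63.465]), [np.float64(1.080234385226651), np.float64(1.0802343852266236)])
peg (array([ 590.489, -308.036,  135.022]), [np.float64(1.8177210451859451), np.float64(1.817721045185897)]) (array([ 603.609, -327.094,   20.976]), [np.float64(10.603626925103207), np.float64(10.603626925103212)])
0.7 [466.6, 156.1]
0.73 [180.2, 250.8]
0.7 [215.6, 245.1]
```

View pics/d0.png

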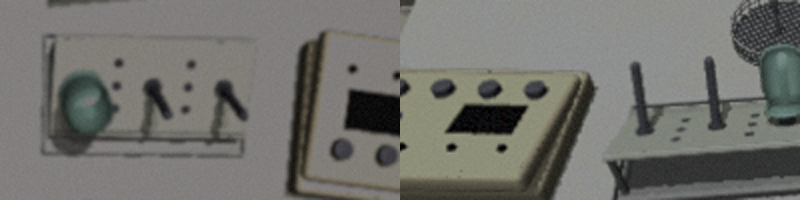

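View pics/w0.png

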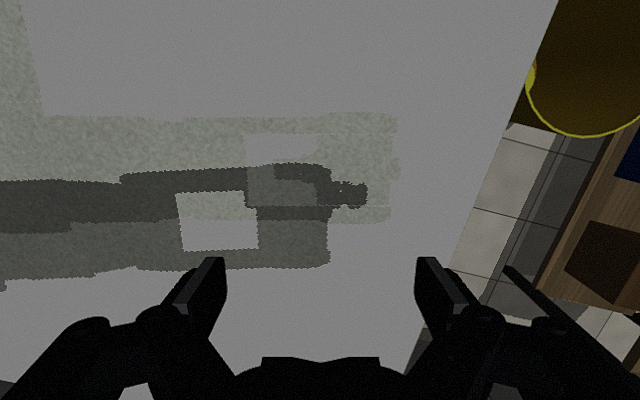

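The crops show the middle peg's base near top-image pixel (426,152) and its tip near (434,166), with the end peg about 37 px further right. The fixed glass is at top-image pixel (393,160). The peg tips lean towards the robot. The wrist view shows only the surface at the start, with the fingers along the bottom. I'll move over the pegs for a closer look.

```bash
cat >> h.py <<'E'
def mv(pos,rpy=(np.pi,0,0),z_axis=None):
    s=monitor.observe();R=Ro.from_euler("xyz",s["orientation"]);G=rpy if isinstance(rpy,Ro) else Ro.from_euler("xyz",rpy)
    d=R.inv().apply(np.array(pos)-s["position"]);r=(R.inv()*G).as_rotvec()
    print("t %.1f"%s["t"],"pos",s["position"],"rows",max(np.linalg.norm(d)/62.5,np.degrees(np.linalg.norm(r))/10.7),"-> ",np.r_[d/250,r/np.pi].round(4).tolist())
E
python3 -c "
from h import *
mv([560,-340,300])"
```

```text
t 1.0 pos [ 155.705 -605.294  248.294] rows 7.781141564634061 ->  [1.8306, -0.6248, -0.2068, 0.0, 0.0, 0.0801]
```

>>> {"method": "servo_tool", "body": {
  "targets": [0.95,-0.32,-0.2,0,0,0.04,0.95,-0.32,-0.2,0,0,0.04,0.95,-0.32,-0.2,0,0,0.04,0.95,-0.32,-0.2,0,0,0.04,0.95,-0.32,-0.2,0,0,0.04]
}}

```text
t: 1.62
position: [369.0, -466.9, 299.4]
orientation: [3.14, -0.002, 0.13]
contact_force: [-0.1, -0.4, -0.6]
finger_gap: 85.4
grasp_force: 0.0
```

```bash
python3 -c "
from h import *
mv([560,-340,300])"
```

```text
t 1.6 pos [ 368.972 -466.885  299.401] rows 3.6692643613298586 ->  [0.8236, -0.404, -0.0015, 0.0003, -0.0006, 0.0415]
```

>>> {"method": "servo_tool", "body": {
  "targets": [0.82,-0.404,0,0,0,0.0415,0.82,-0.404,0,0,0,0.0415,0.82,-0.404,0,0,0,0.0415,0.82,-0.404,0,0,0,0.0415,0.82,-0.404,0,0,0,0.0415,0.82,-0.404,0,0,0,0.0415]
}}

```text
t: 2.38
position: [555.5, -343.4, 297.8]
orientation: [3.142, 0.001, -0.004]
contact_force: [-0.0, -0.0, 0.1]
finger_gap: 85.3
grasp_force: 0.0
```

```bash
python3 - <<'E'
from h import *
w=read_camera("wrist");cv2.imwrite("pics/w1.png",w["color"])
for n in("peg_a","rinsed_glass"):
  for d in spotter.silhouettes(w,n): 
    ys,xs=np.nonzero(d["mask"]);print(n,d["conf"],d["xy"],xs.min(),xs.max(),ys.min(),ys.max())
print(monitor.observe()["joint_pos"])
mv([640,0,300])
E
```

```text
peg_a 0.76 [376.8, 115.3] 363 386 89 154
peg_a 0.71 [284.9, 112.6] 273 298 84 152
rinsed_glass 0.72 [30.6, 90.7] 0 66 59 114
[-0.557  0.357  1.515 -0.     1.27   1.02 ]
t 2.5 pos [ 555.282 -343.792  298.276] rows 5.665289762757401 ->  [0.3307, -1.3772, -0.0072, 0.0, 0.0001, -0.0019]
```

View pics/w1.png

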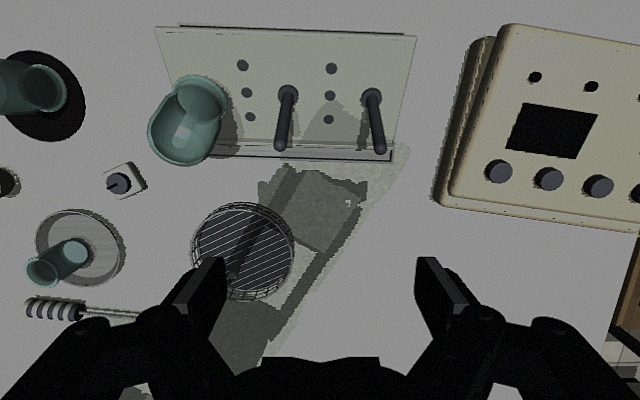

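The wrist view shows peg_b's base at (288,92) and tip about (281,147), and peg_a's base at (372,94) and tip about (380,149). The fixed glass is at (188,120), the basket at (243,250), and a scale box to the right starts at about column 440.

>>> {"method": "servo_tool", "body": {
  "targets": [0.2,-0.68,0,0,0,0,0.2,-0.68,0,0,0,0,0.2,-0.68,0,0,0,0,0.2,-0.68,0,0,0,0]
}}

```text
t: 3.02
position: [607.5, -170.6, 298.5]
orientation: [-3.141, -0.0, -0.002]
contact_force: [0.0, -0.2, 0.1]
finger_gap: 85.6
grasp_force: 0.0
```

```bash
python3 - <<'E'
from h import *
w=read_camera("wrist");cv2.imwrite("pics/w2.png",w["color"])
for n in("peg_a","rinsed_glass","used_glass","basket"):
  for d in spotter.silhouettes(w,n): 
    m=d["mask"];ys,xs=np.nonzero(m);b=[int(round(xs[ys>=ys.max()-1].mean())),ys.max()];print(n,d["conf"],d["xy"],xs.min(),xs.max(),ys.min(),ys.max(),"bottom",b,"top",xs[ys==ys.min()].mean())
mv([640,0,300])
E
```

```text
peg_a 0.96 [452.6, 168.6] 432 471 134 205 bottom [464, np.int64(205)] top 444.5
peg_a 0.94 [538.8, 166.7] 512 566 137 209 bottom [558, np.int64(209)] top 526.0
rinsed_glass 0.82 [174.9, 132.8] 138 211 108 161 bottom [168, np.int64(161)] top 178.47058823529412
basket 0.56 [367.4, 282.3] 318 413 237 331 bottom [362, np.int64(331)] top 370.0
t 3.3 pos [ 606.685 -174.492  298.356] rows 2.842418147926006 ->  [0.129, -0.6988, -0.0068, 0.0001, 0.0, -0.0019]
```

View pics/w2.png

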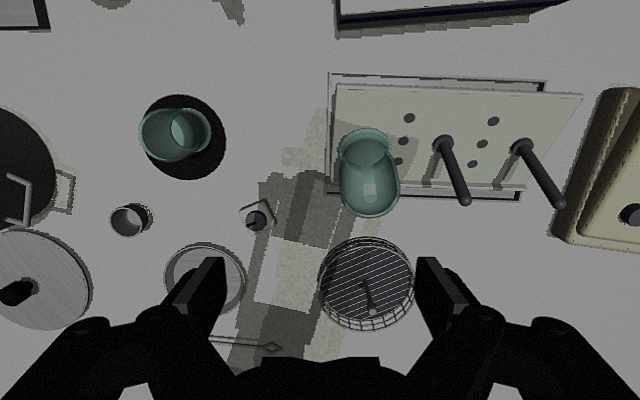

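The second wrist view shows peg_b's base at (444,142) and tip about (464,200), and peg_a's base at (524,146) and tip about (559,204). The rinsed glass is on the mat at (175,133), and the fixed glass is at (368,172).

>>> {"method": "servo_tool", "body": {
  "targets": [0.13,-0.7,0,0,0,0,0.13,-0.7,0,0,0,0,0.13,-0.7,0,0,0,0,0.13,-0.7,0,0,0,0,0.13,-0.7,0,0,0,0]
}}

```text
t: 3.9
position: [640.3, 0.7, 298.1]
orientation: [3.141, 0.0, -0.005]
contact_force: [-0.1, -1.1, 0.3]
finger_gap: 85.0
grasp_force: 0.0
```

```bash
cat >> h.py <<'E'
def load(n,p,im): pass
E
python3 - <<'E'
from h import *
# reconstruct w1,w2 camera poses from the tool pose (rigid mount)
t=read_camera("top");s=read_camera("scene");w=read_camera("wrist");st=monitor.observe()
cv2.imwrite("pics/w3.png",w["color"])
M=np.eye(4);M[:3,:3]=Ro.from_euler("xyz",st["orientation"]).as_matrix();M[:3,3]=st["position"]
C=np.linalg.inv(M)@w["world_from_camera"];np.save("C.npy",C)
def cam(pos,rpy):
    A=np.eye(4);A[:3,:3]=Ro.from_euler("xyz",rpy).as_matrix();A[:3,3]=pos
    return {**w,"world_from_camera":A@C}
w1=cam([555.3,-343.7,298.2],[np.pi,.001,-.003]);w2=cam([606.9,-173.5,298.4],[np.pi,0,-.001])
r={}
for n,a,b,tt,ss in [("btip",(282,143),(463,198),(434,166),(214.5,230.5)),("atip",(380,146),(558,202),(471,168),(178.5,233)),("bbase",(288,92),(444,142),(426,152),(218,261)),("abase",(372,94),(524,146),(462,152.5),(182,264))]:
    r[n]=tri([ray(w1,a),ray(w2,b)])[0]; print(n,r[n],tri([ray(w1,a),ray(w2,b),ray(t,tt),ray(s,ss)]))
for n in("rinsed_glass",):
  for p in(w,t,s):
   for d in spotter.silhouettes(p,n): 
    m=d["mask"];ys,xs=np.nonzero(m);print(n,d["conf"],d["xy"],xs.min(),xs.max(),ys.min(),ys.max())
E
```

```text
btip [ 593.17  -311.082  129.451] (array([ 594.219, -309.383,  133.777]), [np.float64(2.26851241980438), np.float64(0.3128795155447022), np.float64(1.4621385053097997), np.float64(3.0181492243562724)])
atip [ 591.036 -398.572  135.101] (array([ 590.166, -397.469,  134.006]), [np.float64(1.5923186498128874), np.float64(1.6487911904187234), np.float64(1.4050051836625108), np.float64(3.195733583812351)])
bbase [ 638.031 -311.606   64.661] (array([ 638.068, -309.699,   66.218]), [np.float64(2.1278466281655115), np.float64(1.1656993214618356), np.float64(1.1143506400825411), np.float64(2.245591061089811)])
abase [ 634.982 -399.409   67.579] (array([ 635.19 , -398.676,   66.899]), [np.float64(1.441417657794855), np.float64(1.4485924420484628), np.float64(0.401755746076111), np.float64(2.1096279243080045)])
rinsed_glass 0.95 [325.2, 162.8] 299 348 135 189
rinsed_glass 0.16 [91.3, 200.6] 0 184 130 278
rinsed_glass 0.74 [304.4, 152.0] 292 314 141 166
rinsed_glass 0.73 [336.8, 259.2] 325 347 241 273
```

View pics/w3.png

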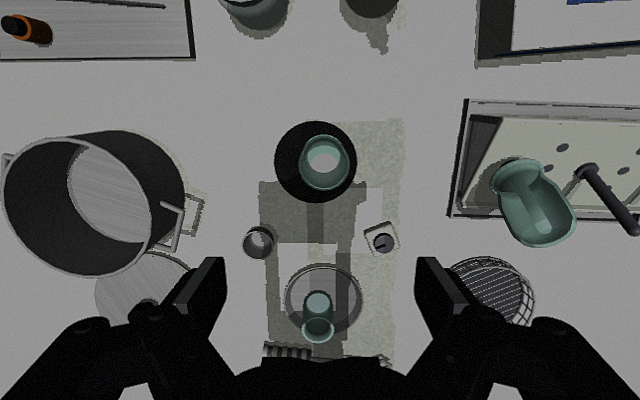

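The rinsed glass on the mat is now centred at about (324,162). The used glass is at (318,317) in the dish, the pot at left is about (95,205), and the fixed glass is at right. I'll fit the glass axes to the masks.

```bash
cat >> h.py <<'E'
from scipy.optimize import least_squares
a=np.linspace(0,2*np.pi,25)
def bbox(p,x,y,prof):
    P=np.array([proj(p,[x+r*np.cos(k),y+r*np.sin(k),z]) for z,r in prof for k in a]);return np.r_[P.min(0),P.max(0)]
def fit(ps,name,prof,x0):
    B=[]
    for p in ps:
        d=spotter.silhouettes(p,name)
        if d and d[0]["conf"]>.4: ys,xs=np.nonzero(d[0]["mask"]);B.append((p,np.r_[xs.min(),ys.min(),xs.max(),ys.max()]+.0))
    f=least_squares(lambda v:np.concatenate([bbox(p,v[0],v[1],[(z+v[2],r) for z,r in prof])-b for p,b in B]),list(x0)+[0],loss="soft_l1")
    return f.x,[(bbox(p,f.x[0],f.x[1],[(z+f.x[2],r) for z,r in prof])-b).round(1).tolist() for p,b in B]
BIG=[(4,28),(10,24),(38,29),(66,29),(80,25),(88,18)]
SML=[(3,21),(49,22),(55,18.5),(69,22)]
E
python3 - <<'E'
from h import *
ps=[read_camera(c) for c in("wrist","top","scene")]
for sub in (ps,ps[:1],ps[1:]): print(fit(sub,"rinsed_glass",BIG,(640,-5)))
print(fit(ps,"used_glass",SML,(428,2)))
R=lambda p,x,y:ray(p,(x,y))
w=ps[0]
print("mat",atz(w,(315.5,162),4))
mv([643,-4,150]);mv([643,-4,57])
E
```

```text
(array([645.093,  -5.761,   0.679]), [[-1.3, 0.5, 0.5, -0.3], [-1.0, -1.6, 0.9, 1.6], [-0.5, -0.4, -0.3, 1.2]])
(array([644.481,  -6.248,  -2.891]), [[-0.7, 0.7, 0.7, -0.6]])
(array([643.954,  -4.883,   0.058]), [[-1.3, -1.1, 0.5, 2.0], [-0.3, -0.6, -0.1, 0.9]])
(array([412.911,   3.87 , -15.465]), [[-0.4, -0.6, -0.3, 1.0], [-1.2, -0.1, -0.8, 2.8]])
mat [637.613   5.444   4.   ]
t 4.8 pos [640.415   2.045 298.268] rows 2.374624538797324 ->  [0.0105, 0.0241, 0.5931, -0.0, 0.0, -0.0013]
t 4.8 pos [640.415   2.045 298.268] rows 3.8617264691997724 ->  [0.0105, 0.0242, 0.9651, -0.0, 0.0, -0.0013]
```

>>> {"method": "servo_tool", "body": {
  "targets": [0.0165,0.03,0.25,0,0,0,0.0165,0.03,0.5,0,0,0,0.0165,0.03,0.65,0,0,0,0.0165,0.03,0.8,0,0,0,0.0165,0.03,0.92,0,0,0,0.0165,0.03,0.977,0,0,0,0.0165,0.03,0.977,0,0,0]
}}

```text
t: 5.68
position: [644.1, -5.5, 53.5]
orientation: [-3.142, 0.001, -0.004]
contact_force: [-0.1, 0.1, -0.3]
finger_gap: 85.4
grasp_force: 0.0
```

>>> {"method": "servo_tool", "body": {
  "targets": [0,0,0,0,0,0,0,0,0,0,0,0,0,0,0,0,0,0,0,0,0,0,0,0,0,0,0,0,0,0,0,0,0,0,0,0],
  "claw": 1,
  "grip_force": 25
}}

```text
t: 6.42
position: [645.6, -5.4, 55.7]
orientation: [-3.142, -0.003, -0.004]
contact_force: [-0.6, 0.5, 7.3]
finger_gap: 56.0
grasp_force: 26.1
```

>>> {"method": "servo_tool", "body": {
  "targets": [0,0,-0.02,0,0,0,0,0,-0.06,0,0,0,0,0,-0.14,0,0,0,0,0,-0.3,0,0,0,0,0,-0.5,0,0,0,0,0,-0.7,0,0,0,0,0,-0.88,0,0,0,0,0,-0.88,0,0,0],
  "grip_force": 30
}}

```text
t: 7.42
position: [646.6, -5.6, 280.0]
orientation: [3.142, -0.009, -0.004]
contact_force: [1.0, -0.5, -1.2]
finger_gap: 56.2
grasp_force: 32.5
```

```bash
cat >> h.py <<'E'
yw=-0.031
u=np.array([-.5*np.cos(yw),-.5*np.sin(yw),.8660])
def tilt(th,psi=yw):  # tool z = -(peg axis leaning th towards robot), y along row
    z=-np.array([-np.sin(th)*np.cos(psi),-np.sin(th)*np.sin(psi),np.cos(th)]);y=-np.array([-np.sin(psi),np.cos(psi),0])
    return Ro.from_matrix(np.c_[np.cross(y,z),y,z])
TIP=np.array([590,-397.8,138])
E
python3 - <<'E'
from h import *
s=monitor.observe();print(s["contact_force"],s["finger_gap"],s["grasp_force"])
w=read_camera("wrist");cv2.imwrite("pics/w4.png",w["color"][60:400,120:520])
mv([590,-200,285],tilt(np.radians(15)))
E
```

```text
[ 0.996 -0.539 -1.214] 56.174365514589354 32.46924589278933
t 7.5 pos [645.313  -5.548 277.136] rows 3.237098864557257 ->  [-0.2178, 0.7787, -0.0324, -0.0011, 0.0819, 0.0085]
```

View pics/w4.png

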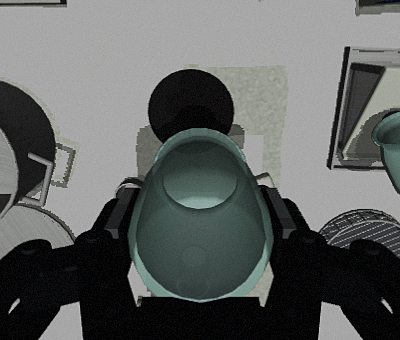

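The glass is held upright and centred between the pads, and the mat is left empty. Next I carry it to the peg.

>>> {"method": "servo_tool", "body": {
  "targets": [-0.05,0.19,-0.02,0,0.02,0.002,-0.11,0.39,-0.03,0,0.04,0.004,-0.16,0.58,-0.032,0,0.06,0.006,-0.218,0.779,-0.032,-0.001,0.082,0.0085,-0.218,0.779,-0.032,-0.001,0.082,0.0085]
}}

```text
t: 8.1
position: [586.3, -202.8, 280.6]
orientation: [-3.141, -0.255, -0.036]
contact_force: [-0.4, 0.2, -1.5]
finger_gap: 55.6
grasp_force: 32.7
```

```bash
python3 - <<'E'
from h import *
mv(TIP+u*137,tilt(np.radians(30)))
E
```

```text
t 8.1 pos [ 586.279 -202.759  280.619] rows 3.2784156402151283 ->  [-0.2481, 0.7804, 0.0339, 0.0004, 0.0854, -0.0014]
```

>>> {"method": "servo_tool", "body": {
  "targets": [-0.06,0.2,0.0,0,0.02,0,-0.12,0.4,0.0,0,0.04,0,-0.18,0.58,0.01,0,0.065,0,-0.248,0.78,0.034,0,0.0854,-0.0014,-0.248,0.78,0.034,0,0.0854,-0.0014,-0.248,0.78,0.034,0,0.0854,-0.0014]
}}

```text
t: 8.85
position: [525.4, -392.2, 257.1]
orientation: [-3.141, -0.524, -0.028]
contact_force: [0.2, -0.5, -0.7]
finger_gap: 56.0
grasp_force: 32.9
```

```bash
python3 - <<'E'
from h import *
ps=[read_camera(c) for c in("wrist","top","scene")]
im=[cv2.resize(ps[1]["color"][100:220,390:530],(560,480),interpolation=2)[:300],]
cv2.imwrite("pics/c5.png",np.hstack([cv2.resize(ps[0]["color"][100:400,160:480],(400,375)),cv2.resize(ps[2]["color"][150:275,110:243],(400,375),interpolation=2)]))
w=ps[0]
for d in spotter.silhouettes(w,"peg_a"):ys,xs=np.nonzero(d["mask"]);print(d["conf"],d["xy"],xs.min(),xs.max(),ys.min(),ys.max())
print("expect tip/base a",proj(w,TIP-6*u),proj(w,TIP-80*u),proj(w,TIP-6*u+[3,90,0]),proj(w,TIP-80*u+[3,90,0]))
mv(TIP+u*77,tilt(np.radians(30)));mv(TIP-u*26,tilt(np.radians(30)))
E
```

```text
0.71 [323.8, 176.1] 315 333 168 188
0.7 [235.3, 180.7] 214 252 167 205
expect tip/base a [322.862 195.543] [322.61  176.052] [218.257 194.927] [239.167 175.593]
t 9.1 pos [ 526.354 -391.668  258.265] rows 0.9504521778668058 ->  [-0.0201, 0.017, 0.2361, -0.0006, -0.0007, 0.0019]
t 9.1 pos [ 526.354 -391.668  258.265] rows 2.5948959616399527 ->  [-0.0211, 0.0178, 0.6481, -0.0006, -0.0007, 0.0019]
```

View pics/c5.png

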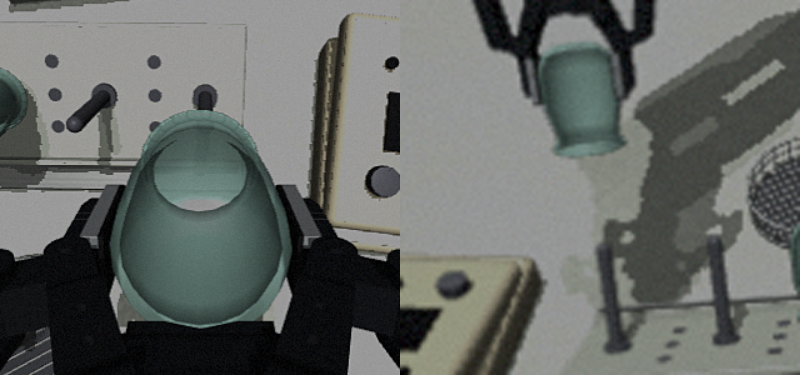

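The peg lines up with the glass: peg_b's tip shows at about wrist pixel (218,200), as predicted, and peg_a's column at 324 against 323 predicted. I start the insertion.

>>> {"method": "servo_tool", "body": {
  "targets": [-0.02,0.017,0.06,0,0,0.002,-0.02,0.0175,0.13,0,0,0.002,-0.02,0.0175,0.2,0,0,0.002,-0.02,0.0175,0.27,0,0,0.002,-0.02,0.0175,0.34,0,0,0.002,-0.02,0.0175,0.4,0,0,0.002,-0.02,0.0175,0.45,0,0,0.002,-0.02,0.0175,0.45,0,0,0.002]
}}

```text
t: 10.05
position: [577.4, -398.7, 157.0]
orientation: [-3.138, -0.525, -0.034]
contact_force: [0.4, 0.1, -1.7]
finger_gap: 55.9
grasp_force: 32.8
```

```bash
python3 - <<'E'
from h import *
t=read_camera("top");s=read_camera("scene")
print(tri([ray(t,(503.5,127)),ray(s,(144,237))]))
cv2.imwrite("pics/c6.png",np.hstack([cv2.resize(t["color"][110:210,400:507],(400,375),interpolation=2),cv2.resize(s["color"][170:295,110:243],(400,375),interpolation=2)]))
print(monitor.observe()["contact_force"]);mv(TIP-u*26,tilt(np.radians(30)))
E
```

```text
(array([ 667.437, -443.334,  216.81 ]), [np.float64(5.129342874009956), np.float64(5.129342874009858)])
[ 0.023 -0.057 -0.404]
t 10.2 pos [ 577.435 -399.148  158.287] rows 0.7977994193496785 ->  [0.0023, -0.0068, 0.1993, -0.0002, -0.0008, -0.0007]
```

View pics/c6.png

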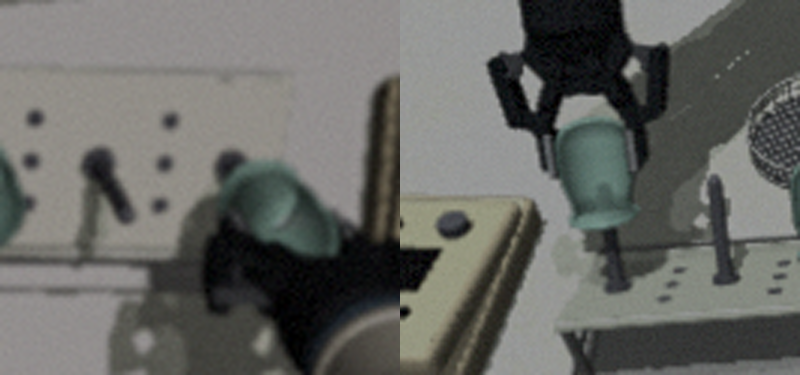

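The peg has entered the glass's mouth, and the scale box sits low and clear of the fingers. I lower the rest of the way.

>>> {"method": "servo_tool", "body": {
  "targets": [0.002,-0.006,0.05,0,0,0,0.002,-0.006,0.1,0,0,0,0.002,-0.006,0.13,0,0,0,0.002,-0.006,0.16,0,0,0,0.002,-0.006,0.176,0,0,0,0.002,-0.006,0.188,0,0,0,0.002,-0.006,0.188,0,0,0]
}}

```text
t: 11.02
position: [601.5, -398.3, 117.7]
orientation: [-3.139, -0.526, -0.034]
contact_force: [1.0, -0.6, -2.2]
finger_gap: 55.9
grasp_force: 32.8
```

>>> {"method": "servo_tool", "body": {
  "targets": [0,0,0.006,0,0,0,0,0,0.012,0,0,0,0,0,0.018,0,0,0,0,0,0.018,0,0,0]
}}

```text
t: 11.52
position: [603.0, -398.6, 115.8]
orientation: [-3.14, -0.527, -0.033]
contact_force: [-18.8, 3.5, 20.6]
finger_gap: 56.1
grasp_force: 35.1
```

```bash
python3 - <<'E'
from h import *
s=monitor.observe();tip=s["position"]+26*u
th=np.radians(22);u2=-tilt(th).as_matrix()[:,2]
mv(tip-25.5*u2,tilt(th))
E
```

```text
t 11.5 pos [ 602.971 -398.57   115.771] rows 0.7658371689537247 ->  [-0.0142, 0.0, -0.003, -0.0002, -0.0455, -0.0005]
```

>>> {"method": "servo_tool", "body": {
  "targets": [0,0,-0.008,0,0,0,-0.004,0,-0.009,0,-0.012,0,-0.008,0,-0.009,0,-0.025,0,-0.012,0,-0.009,0,-0.037,0,-0.012,0,-0.009,0,-0.037,0]
}}

```text
t: 12.15
position: [600.5, -398.5, 114.9]
orientation: [-3.141, -0.411, -0.032]
contact_force: [-2.4, -1.0, 4.1]
finger_gap: 55.7
grasp_force: 33.3
```

>>> {"method": "servo_tool", "body": {
  "targets": [0,0,0,0,0,0,0,0,0,0,0,0,0,0,0,0,0,0,0,0,0,0,0,0],
  "claw": -0.5
}}

```text
t: 12.65
position: [599.9, -398.2, 114.2]
orientation: [-3.14, -0.41, -0.033]
contact_force: [-0.5, 0.0, 0.0]
finger_gap: 64.5
grasp_force: 0.0
```

>>> {"method": "servo_tool", "body": {
  "targets": [0,0,0,0,0,0,0,0,0,0,0,0,0,0,0,0,0,0,0,0,0,0,0,0],
  "claw": -1
}}

```text
t: 13.15
position: [600.0, -398.2, 114.3]
orientation: [-3.14, -0.41, -0.033]
contact_force: [-0.1, 0.6, 1.0]
finger_gap: 85.4
grasp_force: 0.0
```

```bash
python3 - <<'E'
from h import *
t=read_camera("top");s=read_camera("scene")
cv2.imwrite("pics/c7.png",np.hstack([cv2.resize(t["color"][110:210,400:507],(400,375),interpolation=2),cv2.resize(s["color"][170:295,110:243],(400,375),interpolation=2)]))
print(monitor.observe()["contact_force"])
E
```

```text
[0.089 0.009 0.155]
```

View pics/c7.png

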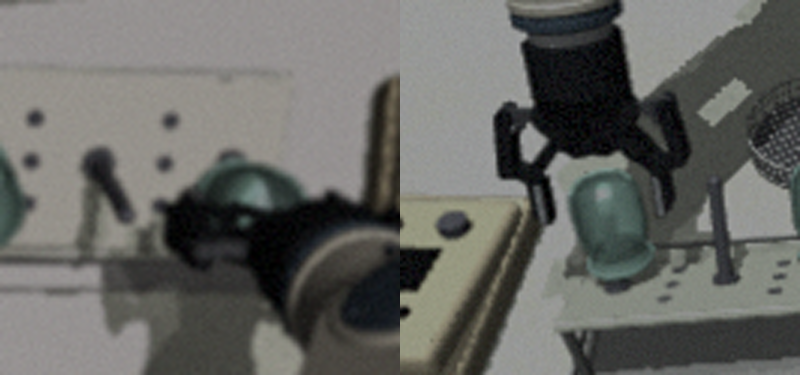

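The glass hangs on peg_a, leaning a little, with the fingers open and clear. I retract.

>>> {"method": "servo_tool", "body": {
  "targets": [0,0,-0.06,0,0,0,0,0,-0.16,0,0,0,0,0,-0.36,0,0,0,0,0,-0.62,0,0,0,0,0,-0.62,0,0,0,0,0,-0.62,0,0,0]
}}

```text
t: 14.0
position: [537.9, -396.6, 257.4]
orientation: [-3.141, -0.411, -0.033]
contact_force: [-0.2, 0.8, -0.0]
finger_gap: 85.5
grasp_force: 0.0
```

```bash
python3 - <<'E'
from h import *
mv([420,-236,250])
t=read_camera("top");s=read_camera("scene")
for p in(t,s):
  for d in spotter.silhouettes(p,"rinsed_glass"):ys,xs=np.nonzero(d["mask"]);print(d["conf"],d["xy"],xs.min(),xs.max(),ys.min(),ys.max())
E
```

```text
t 14.0 pos [ 537.945 -396.573  257.436] rows 3.1899860715242085 ->  [-0.4638, -0.6264, -0.1688, 0.0019, -0.1307, -0.0104]
0.82 [467.0, 161.3] 452 483 153 177
0.86 [177.2, 240.5] 164 194 226 262
0.44 [402.6, 198.4] 380 431 183 215
```

>>> {"method": "servo_tool", "body": {
  "targets": [-0.464,-0.626,-0.169,0.002,-0.131,-0.0104,-0.464,-0.626,-0.169,0.002,-0.131,-0.0104,-0.464,-0.626,-0.169,0.002,-0.131,-0.0104,-0.464,-0.626,-0.169,0.002,-0.131,-0.0104,-0.464,-0.626,-0.169,0.002,-0.131,-0.0104,-0.464,-0.626,-0.169,0.002,-0.131,-0.0104]
}}

```text
t: 14.95
position: [421.0, -237.0, 249.3]
orientation: [-3.141, 0.001, 0.0]
contact_force: [0.1, 0.0, 0.1]
finger_gap: 85.5
grasp_force: 0.0
```

```bash
python3 - <<'E'
from h import *
w=read_camera("wrist");cv2.imwrite("pics/w8.png",w["color"][50:400,100:540])
for n in("basket","used_glass"):
  for d in spotter.silhouettes(w,n):ys,xs=np.nonzero(d["mask"]);print(n,d["conf"],d["xy"],xs.min(),xs.max(),ys.min(),ys.max())
print(proj(w,[428,-236,77]),proj(w,[428,-236,30]),proj(w,[428,-236,3]))
mv([428,-236,67]);np.save("w8.npy",w["world_from_camera"])
E
```

```text
basket 0.9 [320.8, 165.6] 256 384 98 225
used_glass 0.89 [86.1, 168.8] 50 127 145 196
[317.474 175.561] [317.932 165.706] [318.146 161.112]
t 15.1 pos [ 420.64  -236.936  249.19 ] rows 2.9174493690421994 ->  [0.0307, -0.0028, 0.7287, -0.0004, 0.0005, -0.0001]
```

View pics/w8.png

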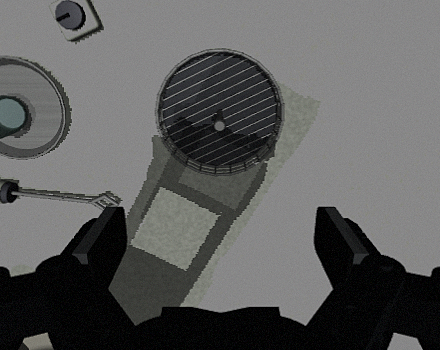

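The basket shows at wrist pixels 256–384 × 98–225, with its knob at about (320,176).

```bash
python3 - <<'E'
from h import *
w=read_camera("wrist");t=read_camera("top");s=read_camera("scene")
# refine knob pixels by bright blob
g=w["color"][165:187,309:331].mean(2);m=g>g.max()*.8;ys,xs=np.nonzero(m);k=(309+xs.mean(),165+ys.mean());print("knob px",k,len(xs))
g=t["color"][232:246,394:408].mean(2);i=np.unravel_index(g.argmax(),g.shape);kt=(394+i[1],232+i[0]);print(kt,g.max(),g.mean())
print(atz(w,k,77),tri([ray(w,k),ray(t,(400.8,238.8))]),tri([ray(w,k),ray(s,(247.7,202))]))
print("rim",atz(w,(320,161.5),30), atz(w,(256,161),30),atz(w,(384,161),30))
X=atz(w,k,77);mv([X[0],X[1],69])
E
```

```text
knob px (np.float64(322.5), np.float64(170.4)) 10
(np.int64(403), np.int64(234)) 69.0 33.18027210884354
[ 432.485 -240.595   77.   ] (array([ 427.042, -240.777,   52.07 ]), [np.float64(0.09567714693173461), np.float64(0.09567714693168995)]) (array([ 428.858, -237.003,   62.834]), [np.float64(3.699078773867176), np.float64(3.699078773867192)])
rim [ 432.095 -238.096   30.   ] [ 432.602 -169.277   30.   ] [ 432.704 -306.828   30.   ]
t 15.2 pos [ 420.333 -236.518  249.203] rows 2.8905320583922607 ->  [0.05, 0.0173, 0.7207, -0.0004, 0.0006, -0.0]
```

>>> {"method": "servo_tool", "body": {
  "targets": [0.033,0.0065,0.25,0,0,0,0.033,0.0065,0.5,0,0,0,0.033,0.0065,0.65,0,0,0,0.033,0.0065,0.727,0,0,0,0.033,0.0065,0.727,0,0,0],
  "claw": 0
}}

```text
t: 15.88
position: [427.2, -237.1, 66.2]
orientation: [-3.139, 0.005, 0.0]
contact_force: [0.0, -0.2, 0.5]
finger_gap: 42.5
grasp_force: 0.0
```

>>> {"method": "servo_tool", "body": {
  "targets": [0,0,0,0,0,0,0,0,0,0,0,0,0,0,0,0,0,0,0,0,0,0,0,0,0,0,0,0,0,0,0,0,0,0,0,0],
  "claw": 1,
  "grip_force": 60
}}

```text
t: 16.62
position: [428.9, -237.9, 68.7]
orientation: [-3.141, -0.0, 0.001]
contact_force: [-1.0, 0.6, 7.7]
finger_gap: 9.5
grasp_force: 58.7
```

>>> {"method": "servo_tool", "body": {
  "targets": [0,0,-0.02,0,0,0,0,0,-0.06,0,0,0,0,0,-0.15,0,0,0,0,0,-0.3,0,0,0,0,0,-0.5,0,0,0,0,0,-0.68,0,0,0,0,0,-0.68,0,0,0]
}}

```text
t: 17.5
position: [430.2, -238.6, 241.4]
orientation: [3.139, -0.004, 0.001]
contact_force: [0.8, -0.9, -3.5]
finger_gap: 9.1
grasp_force: 58.6
```

```bash
cat >> h.py <<'E'
def hullmask(p,x,y,prof):
    m=np.zeros((400,640),np.uint8)
    P=np.array([proj(p,[x+r*np.cos(k),y+r*np.sin(k),z]) for z,r in prof for k in a]);h=cv2.convexHull(P.astype(np.float32))
    cv2.fillConvexPoly(m,np.round(h*16).astype(np.int32),1,shift=4);return m>0
def iou(ps,name,prof,x0):
    from scipy.optimize import minimize
    M=[]
    for p in ps:
        d=spotter.silhouettes(p,name)
        if d and d[0]["conf"]>.4: M.append((p,d[0]["mask"]))
    f=lambda v:-sum((h&m).sum()/(h|m).sum() for p,m in M for h in [hullmask(p,v[0],v[1],prof)])
    r=minimize(f,x0,method="Nelder-Mead",options=dict(initial_simplex=np.array([x0,np.add(x0,[8,0]),np.add(x0,[0,8])])));return r.x,-r.fun/len(M),len(M)
E
python3 - <<'E'
from h import *
t=read_camera("top");s=read_camera("scene");mv([450,100,275])
P=[(0,80),(95,80)];L=[(8,83),(10,83)]
for ps in([t],[s],[t,s]): print("pot",iou(ps,"pot",P,(602,255)),"lid",iou(ps,"lid",L,(428,253)))
print(monitor.observe()["contact_force"],monitor.observe()["finger_gap"])
E
```

```text
t 17.6 pos [ 427.997 -237.436  237.517] rows 5.443573951974829 ->  [0.0886, -1.3499, -0.1485, -0.0004, 0.0005, 0.0002]
pot (array([601.299, 263.194]), np.float64(0.9283092733056031), 1) lid (array([428.825, 254.417]), np.float64(0.9591280653950953), 1)
pot (array([599.624, 264.65 ]), np.float64(0.9429429429429429), 1) lid (array([415.119, 249.717]), np.float64(0.6930817610062893), 1)
pot (array([600.799, 264.296]), np.float64(0.9324035841745772), 2) lid (array([428.339, 254.096]), np.float64(0.8198038793200024), 2)
[ 0.323 -0.669 -3.283] 9.430851279505221
```

>>> {"method": "servo_tool", "body": {
  "targets": [0.1,-0.2,-0.03,0,0,0,0.2,-0.4,-0.08,0,0,0,0.3,-0.6,-0.12,0,0,0,0.35,-0.8,-0.15,0,0,0,0.37,-0.95,-0.15,0,0,0,0.37,-0.95,-0.15,0,0,0]
}}

```text
t: 18.75
position: [521.0, 2.1, 274.9]
orientation: [-3.14, 0.002, 0.004]
contact_force: [0.4, 0.3, -2.8]
finger_gap: 9.3
grasp_force: 58.9
```

```bash
python3 - <<'E'
from h import *
w=read_camera("wrist");cv2.imwrite("pics/w9.png",w["color"]);t=read_camera("top");s=read_camera("scene")
P=[(0,80),(95,80)]
for ps in([w],[w,t,s]): print("pot",iou(ps,"pot",P,(602,262)))
mv([600.7,264,260])
E
```

```text
pot (array([601.013, 263.918]), np.float64(0.9892644297493673), 1)
pot (array([601.039, 263.86 ]), np.float64(0.9603921727475268), 3)
t 19.1 pos [520.728  -1.057 275.119] rows 4.4363360872828865 ->  [0.3192, -1.0604, 0.0612, -0.0004, 0.0006, -0.0003]
```

View pics/w9.png

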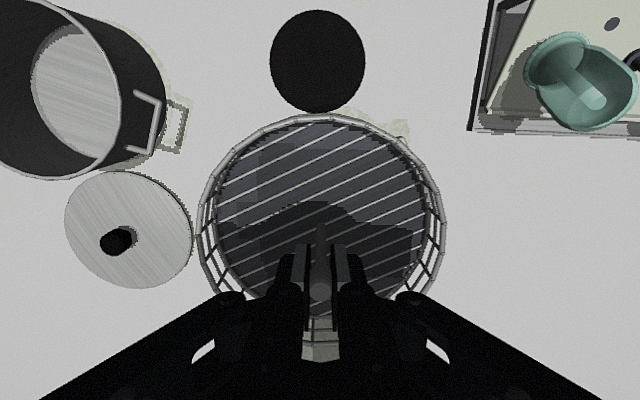

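The basket hangs level from the gripper in the centre of the view. The pot is at upper left and fits at (601, 264); the lid is at (130,240) in the image.

>>> {"method": "servo_tool", "body": {
  "targets": [0.06,-0.2,0.01,0,0,0,0.12,-0.4,0.03,0,0,0,0.18,-0.6,0.05,0,0,0,0.25,-0.8,0.06,0,0,0,0.3,-0.97,0.061,0,0,0,0.32,-0.99,0.061,0,0,0,0.32,-0.99,0.061,0,0,0]
}}

```text
t: 19.98
position: [600.8, 246.8, 259.7]
orientation: [-3.141, 0.002, 0.001]
contact_force: [-0.4, -0.8, -3.8]
finger_gap: 9.4
grasp_force: 59.0
```

```bash
python3 - <<'E'
from h import *
w=read_camera("wrist");st=monitor.observe();z=st["position"][2]-68
B=[(z,70),(z+30,70)]
d=spotter.silhouettes(w,"basket")
for q in d: ys,xs=np.nonzero(q["mask"]);print(q["conf"],xs.min(),xs.max(),ys.min(),ys.max())
print(bbox(w,st["position"][0],st["position"][1],B))
print(iou([w],"basket",B,tuple(st["position"][:2])),st["position"])
mv([601,264,105]);mv([601,264,73])
E
```

```text
0.82 195 445 113 347
[190.945 109.977 444.804 347.32 ]
(array([599.647, 244.857]), np.float64(0.7316787886521203), 1) [600.509 246.247 259.798]
t 20.1 pos [600.455 245.978 260.121] rows 2.4986533497526606 ->  [0.0035, -0.0715, 0.6205, -0.0003, 0.0007, -0.0002]
t 20.1 pos [600.455 245.978 260.121] rows 3.0078101998154874 ->  [0.0038, -0.0714, 0.7485, -0.0003, 0.0007, -0.0002]
```

>>> {"method": "servo_tool", "body": {
  "targets": [0.004,-0.0715,0.08,0,0,0,0.004,-0.0715,0.2,0,0,0,0.004,-0.0715,0.3,0,0,0,0.004,-0.0715,0.36,0,0,0,0.004,-0.0715,0.4,0,0,0,0.004,-0.0715,0.44,0,0,0,0.004,-0.0715,0.48,0,0,0,0.004,-0.0715,0.52,0,0,0,0.004,-0.0715,0.52,0,0,0]
}}

```text
t: 21.25
position: [600.9, 265.2, 129.2]
orientation: [-3.141, 0.003, 0.001]
contact_force: [0.3, -0.2, -3.8]
finger_gap: 9.7
grasp_force: 59.0
```

>>> {"method": "servo_tool", "body": {
  "targets": [0,0.003,0.05,0,0,0,0,0.003,0.1,0,0,0,0,0.003,0.15,0,0,0,0,0.003,0.19,0,0,0,0,0.003,0.21,0,0,0,0,0.003,0.22,0,0,0,0,0.003,0.22,0,0,0]
}}

```text
t: 22.12
position: [601.4, 264.8, 75.2]
orientation: [-3.14, 0.002, 0.001]
contact_force: [0.1, 0.4, -3.2]
finger_gap: 9.1
grasp_force: 59.0
```

>>> {"method": "servo_tool", "body": {
  "targets": [0,0,0.006,0,0,0,0,0,0.012,0,0,0,0,0,0.018,0,0,0,0,0,0.018,0,0,0]
}}

```text
t: 22.62
position: [601.6, 264.9, 72.7]
orientation: [-3.14, 0.001, 0.001]
contact_force: [-6.1, -1.6, 14.7]
finger_gap: 9.9
grasp_force: 60.7
```

>>> {"method": "servo_tool", "body": {
  "targets": [0,0,-0.01,0,0,0,0,0,-0.01,0,0,0,0,0,-0.01,0,0,0,0,0,-0.01,0,0,0],
  "claw": 0.2
}}

```text
t: 23.12
position: [601.3, 264.8, 72.9]
orientation: [-3.14, 0.002, 0.001]
contact_force: [-0.5, 0.6, 0.9]
finger_gap: 34.0
grasp_force: 0.0
```

>>> {"method": "servo_tool", "body": {
  "targets": [0,0,-0.06,0,0,0,0,0,-0.2,0,0,0,0,0,-0.42,0,0,0,0,0,-0.66,0,0,0,0,0,-0.7,0,0,0,0,0,-0.7,0,0,0]
}}

```text
t: 23.88
position: [601.9, 264.7, 249.4]
orientation: [-3.139, 0.0, 0.001]
contact_force: [-1.0, -0.5, -1.2]
finger_gap: 34.3
grasp_force: 0.0
```

```bash
python3 - <<'E'
from h import *
w=read_camera("wrist");np.save("w10.npy",w["color"]);cv2.imwrite("pics/w10.png",w["color"])
for q in spotter.silhouettes(w,"basket"): ys,xs=np.nonzero(q["mask"]);print(q["conf"],xs.min(),xs.max(),ys.min(),ys.max())
print(iou([w],"basket",[(4,70),(34,70)],(601,264)),iou([w],"pot",[(0,80),(95,80)],(601,264)))
print(fit([w,read_camera("top"),read_camera("scene")],"used_glass",SML,(428,2)))
mv([430,100,260]);mv([430,2,260])
E
```

```text
0.73 256 385 107 233
(array([600.762, 263.149]), np.float64(0.968117485922995), 1) (array([601., 264.]), np.float64(nan), 0)
(array([427.316,   4.207,   1.241]), [[-0.4, -0.6, 0.1, 0.8], [-0.5, -0.9, 0.2, 1.4]])
t 24.3 pos [601.437 264.473 247.36 ] rows 3.8065753440068337 ->  [-0.6862, 0.6575, -0.0491, -0.0003, 0.0009, 0.0002]
t 24.3 pos [601.437 264.473 247.36 ] rows 5.020083356879871 ->  [-0.6865, 1.0495, -0.0495, -0.0003, 0.0009, 0.0002]h.py:54: RuntimeWarning: invalid value encountered in scalar divide
  r=minimize(f,x0,method="Nelder-Mead",options=dict(initial_simplex=np.array([x0,np.add(x0,[8,0]),np.add(x0,[0,8])])));return r.x,-r.fun/len(M),len(M)
```

>>> {"method": "servo_tool", "body": {
  "targets": [-0.687,0.98,-0.02,0,0.001,0,-0.687,0.98,-0.02,0,0.001,0,-0.687,0.98,-0.02,0,0.001,0,-0.687,0.98,-0.02,0,0.001,0,-0.687,0.98,-0.02,0,0.001,0,-0.687,0.98,-0.02,0,0.001,0,-0.687,0.98,-0.02,0,0.001,0],
  "claw": -0.7
}}

```text
t: 25.2
position: [430.7, 19.6, 253.5]
orientation: [-3.14, -0.002, -0.0]
contact_force: [0.6, 0.1, -0.5]
finger_gap: 72.4
grasp_force: 0.0
```

```bash
python3 - <<'E'
from h import *
w=read_camera("wrist");cv2.imwrite("pics/w11.png",w["color"])
ps=[w,read_camera("top"),read_camera("scene")]
print(fit(ps,"used_glass",SML,(428,2)),fit([w],"used_glass",SML,(428,2)))
print(iou(ps[:1],"used_glass",SML,(428,3)),iou(ps,"used_glass",SML,(428,3)))
X=iou(ps[:1],"used_glass",SML,(428,3))[0];mv([X[0],X[1],39])
E
```

```text
(array([423.809,   3.032,  -6.947]), [[-1.5, -0.8, 1.0, 2.1], [-1.0, 0.3, 0.5, 3.5]]) (array([419.626,   1.876, -26.929]), [[-0.0, 0.0, 0.0, -0.0]])
(array([426.775,   2.948]), np.float64(0.8924218335983042), 1) (array([425.646,   1.974]), np.float64(0.8291393479448907), 2)
t 25.8 pos [430.072  19.557 253.08 ] rows 3.4359764445273795 ->  [-0.0142, 0.0676, 0.8562, -0.0004, -0.0004, 0.0003]
```

>>> {"method": "servo_tool", "body": {
  "targets": [-0.014,0.067,0.2,0,0,0,-0.014,0.067,0.4,0,0,0,-0.014,0.067,0.45,0,0,0,-0.014,0.067,0.45,0,0,0]
}}

```text
t: 26.3
position: [426.8, 2.9, 140.7]
orientation: [-3.14, -0.0, 0.001]
contact_force: [0.9, 0.5, 0.7]
finger_gap: 72.7
grasp_force: 0.0
```

```bash
python3 - <<'E'
from h import *
w=read_camera("wrist");cv2.imwrite("pics/w12.png",w["color"])
for q in spotter.silhouettes(w,"used_glass"): ys,xs=np.nonzero(q["mask"]);print(q["conf"],xs.min(),xs.max(),ys.min(),ys.max())
print(bbox(w,427,3,SML),iou([w],"used_glass",SML,(427,3)))
mv([427,3,39])
E
```

```text
0.67 284 350 171 250
[283.518 168.377 351.194 251.557] (array([427.847,   2.833]), np.float64(0.9429156242892881), 1)
t 26.4 pos [428.028   2.963 142.181] rows 1.6509713442584473 ->  [-0.0058, 0.0004, 0.4127, -0.0004, -0.0013, 0.0003]
```

Excellent agreement: the glass is at (427.5, 3).

>>> {"method": "servo_tool", "body": {
  "targets": [-0.002,0,0.15,0,0,0,-0.002,0,0.28,0,0,0,-0.002,0,0.37,0,0,0,-0.002,0,0.413,0,0,0,-0.002,0,0.413,0,0,0]
}}

```text
t: 27.08
position: [426.8, 3.0, 37.7]
orientation: [-3.14, -0.002, 0.001]
contact_force: [0.5, -0.2, -0.0]
finger_gap: 72.5
grasp_force: 0.0
```

>>> {"method": "servo_tool", "body": {
  "targets": [0,0,0,0,0,0,0,0,0,0,0,0,0,0,0,0,0,0,0,0,0,0,0,0,0,0,0,0,0,0,0,0,0,0,0,0],
  "claw": 1,
  "grip_force": 25
}}

```text
t: 27.82
position: [427.1, 3.0, 38.3]
orientation: [-3.14, -0.003, 0.001]
contact_force: [-0.9, 0.3, 6.2]
finger_gap: 40.8
grasp_force: 24.3
```

>>> {"method": "servo_tool", "body": {
  "targets": [0,0,-0.02,0,0,0,0,0,-0.06,0,0,0,0,0,-0.15,0,0,0,0,0,-0.3,0,0,0,0,0,-0.5,0,0,0,0,0,-0.7,0,0,0,0,0,-0.7,0,0,0]
}}

```text
t: 28.7
position: [428.3, 2.8, 216.5]
orientation: [-3.14, -0.009, 0.001]
contact_force: [-0.1, 0.9, -0.7]
finger_gap: 40.5
grasp_force: 25.5
```

```bash
python3 - <<'E'
from h import *
s=monitor.observe();print(s["contact_force"],s["finger_gap"])
mv([566.5,264,210])
E
```

```text
[-0.088  0.88  -0.678] 40.45424902192964
t 28.7 pos [428.335   2.752 216.478] rows 4.729679110505892 ->  [0.5529, -1.0447, 0.0324, -0.0004, -0.0029, 0.0002]
```

>>> {"method": "servo_tool", "body": {
  "targets": [0.08,-0.16,0,0,0,0,0.19,-0.36,0,0,0,0,0.3,-0.56,0,0,0,0,0.41,-0.76,0,0,0,0,0.5,-0.92,0,0,0,0,0.55,-0.99,0,0,0,0,0.55,-0.99,0,0,0,0,0.55,-0.99,0,0,0,0]
}}

```text
t: 29.7
position: [562.4, 249.5, 212.0]
orientation: [-3.141, 0.001, 0.001]
contact_force: [-0.3, 0.4, -1.5]
finger_gap: 40.8
grasp_force: 25.7
```

```bash
python3 - <<'E'
from h import *
w=read_camera("wrist");cv2.imwrite("pics/w13.png",w["color"]);st=monitor.observe();p=st["position"]
for n in("used_glass","basket","pot"):
  for q in spotter.silhouettes(w,n): ys,xs=np.nonzero(q["mask"]);print(n,q["conf"],xs.min(),xs.max(),ys.min(),ys.max())
S=[(z-3+p[2]-35.5,r) for z,r in SML]
print(bbox(w,p[0],p[1],S),bbox(w,601,263.8,[(0,80),(95,80)]))
mv([567,263.8,130]);mv([567,263.8,44])
E
```

```text
used_glass 0.6 260 380 214 362
basket 0.88 229 378 61 211
pot 0.68 173 428 32 246
[251.61  208.53  377.973 376.719] [192.205  33.149 405.602 248.362]
t 29.9 pos [563.118 249.524 212.968] rows 1.34842573792706 ->  [0.0151, -0.0567, 0.332, -0.0004, -0.0004, -0.0001]
t 29.9 pos [563.118 249.524 212.968] rows 2.713828943707063 ->  [0.0147, -0.0563, 0.676, -0.0004, -0.0004, -0.0001]
```

>>> {"method": "servo_tool", "body": {
  "targets": [0.0155,-0.0567,0.06,0,0,0,0.0155,-0.0567,0.15,0,0,0,0.0155,-0.0567,0.25,0,0,0,0.0155,-0.0567,0.34,0,0,0,0.0155,-0.0567,0.42,0,0,0,0.0155,-0.0567,0.49,0,0,0,0.0155,-0.0567,0.55,0,0,0,0.0155,-0.0567,0.6,0,0,0,0.0155,-0.0567,0.6,0,0,0]
}}

```text
t: 31.02
position: [567.1, 264.5, 62.0]
orientation: [-3.141, 0.0, 0.0]
contact_force: [0.0, -0.1, 0.6]
finger_gap: 41.1
grasp_force: 25.7
```

>>> {"method": "servo_tool", "body": {
  "targets": [0,0,0.02,0,0,0,0,0,0.04,0,0,0,0,0,0.055,0,0,0,0,0,0.065,0,0,0,0,0,0.068,0,0,0,0,0,0.068,0,0,0]
}}

```text
t: 31.78
position: [567.5, 264.7, 45.9]
orientation: [-3.14, -0.001, 0.001]
contact_force: [-0.1, 0.1, -0.5]
finger_gap: 41.0
grasp_force: 25.7
```

>>> {"method": "servo_tool", "body": {
  "targets": [0,0,0.006,0,0,0,0,0,0.011,0,0,0,0,0,0.016,0,0,0,0,0,0.02,0,0,0,0,0,0.02,0,0,0]
}}

```text
t: 32.4
position: [567.8, 264.9, 42.3]
orientation: [-3.14, -0.002, 0.001]
contact_force: [-4.7, -1.0, 13.5]
finger_gap: 40.8
grasp_force: 25.4
```

>>> {"method": "servo_tool", "body": {
  "targets": [0,0,-0.006,0,0,0,0,0,-0.006,0,0,0,0,0,-0.006,0,0,0,0,0,-0.006,0,0,0],
  "claw": -0.3
}}

```text
t: 32.9
position: [568.1, 264.7, 42.5]
orientation: [-3.14, -0.002, 0.0]
contact_force: [4.1, -2.9, 2.0]
finger_gap: 55.5
grasp_force: 0.0
```

>>> {"method": "servo_tool", "body": {
  "targets": [0,0,-0.05,0,0,0,0,0,-0.12,0,0,0,0,0,-0.25,0,0,0,0,0,-0.45,0,0,0,0,0,-0.7,0,0,0,0,0,-0.7,0,0,0,0,0,-0.7,0,0,0]
}}

```text
t: 33.78
position: [566.9, 264.6, 218.1]
orientation: [-3.14, -0.002, 0.001]
contact_force: [-0.9, -0.4, 0.2]
finger_gap: 55.4
grasp_force: 0.0
```

```bash
python3 - <<'E'
from h import *
w=read_camera("wrist");cv2.imwrite("pics/w14.png",w["color"][40:360,120:520])
t=read_camera("top");cv2.imwrite("pics/t14.png",t["color"])
S=[(z+4,r) for z,r in SML]
for n in("used_glass","lid"):
  for q in spotter.silhouettes(w,n)[:2]: ys,xs=np.nonzero(q["mask"]);print(n,q["conf"],xs.min(),xs.max(),ys.min(),ys.max())
print(bbox(w,567,264.5,S),iou([w],"used_glass",S,(567,264.5)))
mv([428.5,254,240])
E
```

```text
used_glass 0.97 295 345 157 212
lid 0.7 262 386 237 347
[293.184 154.484 343.932 214.791] (array([567.729, 263.262]), np.float64(0.9064569536423841), 1)
t 34.0 pos [566.619 264.266 216.048] rows 2.2488894436001483 ->  [-0.5526, 0.0407, -0.0953, -0.0001, 0.0003, 0.0002]
```

>>> {"method": "servo_tool", "body": {
  "targets": [-0.555,0.04,-0.02,0,0,0,-0.555,0.04,-0.02,0,0,0,-0.555,0.04,-0.02,0,0,0,-0.555,0.04,-0.02,0,0,0,-0.555,0.04,-0.02,0,0,0]
}}

```text
t: 34.65
position: [430.1, 254.9, 222.3]
orientation: [-3.14, -0.002, 0.0]
contact_force: [-1.0, -0.9, -0.1]
finger_gap: 55.4
grasp_force: 0.0
```

```bash
python3 - <<'E'
from h import *
w=read_camera("wrist");t=read_camera("top");s=read_camera("scene")
print(iou([w],"lid",[(8,83),(10,83)],(428.5,254)),iou([t],"lid",[(8,83),(10,83)],(428.5,254)))
def knob(p):
    g=p["color"].mean(2);c=proj(p,[428.5,254,40]);yy,xx=np.mgrid[:400,:640];r=0.025*p["fx"]/(abs(np.array(p["world_from_camera"])[2,3])/1000)
    m=(g<35)&(np.hypot(xx-c[0],yy-c[1])<r); n,l,st,ce=cv2.connectedComponentsWithStats(m.astype(np.uint8));i=1+st[1:,4].argmax();return ce[i],st[i]
for p in(w,t,s): print(knob(p))
K=[ray(p,knob(p)[0]) for p in(w,t,s)]
print(tri(K),tri(K[:2]));mv([428.5,254,36])
E
```

```text
(array([428.318, 251.825]), np.float64(0.9900768245838668), 1) (array([428.245, 253.767]), np.float64(0.8405185408501659), 1)
(array([321.632, 182.228]), array([306, 166,  32,  33, 828], dtype=int32))
(array([201.281, 244.058]), array([192, 238,  17,  15, 139], dtype=int32))
(array([407.365, 194.146]), array([402, 189,  11,  12,  96], dtype=int32))
(array([426.517, 253.574,  35.853]), [np.float64(1.8772977691603543), np.float64(2.244703892188028), np.float64(0.4218732272344967)]) (array([426.951, 253.308,  39.337]), [np.float64(1.9792398765221784), np.float64(1.9792398765220711)])
t 34.9 pos [429.244 254.435 221.968] rows 2.9755198215576564 ->  [-0.0038, 0.0026, 0.7439, -0.0004, -0.0004, 0.0]
```

>>> {"method": "servo_tool", "body": {
  "targets": [-0.004,0.007,0.22,0,0,0,-0.004,0.007,0.45,0,0,0,-0.004,0.007,0.62,0,0,0,-0.004,0.007,0.7,0,0,0,-0.004,0.007,0.746,0,0,0,-0.004,0.007,0.746,0,0,0]
}}

```text
t: 35.65
position: [427.8, 252.8, 35.3]
orientation: [-3.141, -0.001, 0.0]
contact_force: [0.1, -0.2, 0.0]
finger_gap: 55.6
grasp_force: 0.0
```

>>> {"method": "servo_tool", "body": {
  "targets": [0,0,0,0,0,0,0,0,0,0,0,0,0,0,0,0,0,0,0,0,0,0,0,0,0,0,0,0,0,0,0,0,0,0,0,0],
  "claw": 1,
  "grip_force": 60
}}

```text
t: 36.4
position: [428.5, 253.3, 36.9]
orientation: [-3.139, -0.003, 0.001]
contact_force: [-0.3, 0.1, 6.9]
finger_gap: 27.8
grasp_force: 59.1
```

>>> {"method": "servo_tool", "body": {
  "targets": [0,0,-0.02,0,0,0,0,0,-0.06,0,0,0,0,0,-0.15,0,0,0,0,0,-0.3,0,0,0,0,0,-0.5,0,0,0,0,0,-0.7,0,0,0,0,0,-0.76,0,0,0,0,0,-0.76,0,0,0]
}}

```text
t: 37.4
position: [427.7, 252.7, 226.3]
orientation: [-3.139, -0.003, 0.001]
contact_force: [-0.4, -0.3, -3.2]
finger_gap: 28.1
grasp_force: 59.5
```

```bash
python3 - <<'E'
from h import *
w=read_camera("wrist");cv2.imwrite("pics/w15.png",w["color"]);st=monitor.observe();p=st["position"];print(st["contact_force"],st["finger_gap"])
L=[(p[2]-35.5+8,83),(p[2]-35.5+10,83)]
print(iou([w],"lid",L,(p[0],p[1])),bbox(w,p[0],p[1],L))
for q in spotter.silhouettes(w,"lid"): ys,xs=np.nonzero(q["mask"]);print(q["conf"],xs.min(),xs.max(),ys.min(),ys.max())
mv([601,263.9,225])
E
```

```text
[-0.444  0.083 -2.582] 28.337991300729485
(array([428.095, 250.905]), np.float64(0.7888817993300367), 1) [157.275  83.93  477.889 379.919]
0.6 159 482 82 362
t 37.5 pos [426.521 252.066 223.88 ] rows 2.798131165138785 ->  [0.6979, -0.0469, -0.0055, 0.0001, 0.0005, 0.0002]
```

>>> {"method": "servo_tool", "body": {
  "targets": [0.1,-0.008,0,0,0,0,0.25,-0.02,0,0,0,0,0.42,-0.03,0,0,0,0,0.58,-0.045,0,0,0,0,0.698,-0.05,0,0,0,0,0.698,-0.05,0,0,0,0,0.698,-0.05,0,0,0,0]
}}

```text
t: 38.42
position: [600.8, 264.8, 223.9]
orientation: [3.142, 0.002, 0.0]
contact_force: [-0.0, -0.6, -2.4]
finger_gap: 28.3
grasp_force: 59.5
```

```bash
python3 -c "
from h import *
mv([601,264.5,127],(np.pi,0,0))"
```

```text
t 38.4 pos [600.75  264.835 223.918] rows 1.550705317408839 ->  [0.0018, 0.0013, 0.3877, 0.0, 0.0007, 0.0001]
```

>>> {"method": "servo_tool", "body": {
  "targets": [0.001,0,0.08,0,0,0,0.001,0,0.18,0,0,0,0.001,0,0.27,0,0,0,0.001,0,0.32,0,0,0,0.001,0,0.345,0,0,0,0.001,0,0.365,0,0,0,0.001,0,0.383,0,0,0,0.001,0,0.383,0,0,0]
}}

```text
t: 39.42
position: [602.4, 265.4, 130.2]
orientation: [-3.14, -0.001, 0.001]
contact_force: [0.7, -0.1, -2.1]
finger_gap: 28.6
grasp_force: 59.5
```

>>> {"method": "servo_tool", "body": {
  "targets": [0,0,0.006,0,0,0,0,0,0.011,0,0,0,0,0,0.016,0,0,0,0,0,0.02,0,0,0,0,0,0.02,0,0,0]
}}

```text
t: 40.05
position: [602.3, 265.4, 125.1]
orientation: [-3.14, -0.001, 0.001]
contact_force: [0.0, 0.2, -2.6]
finger_gap: 28.6
grasp_force: 59.5
```

>>> {"method": "servo_tool", "body": {
  "targets": [-0.003,0,0.004,0,0,0,-0.003,0,0.008,0,0,0,-0.003,0,0.012,0,0,0,-0.003,0,0.016,0,0,0,-0.003,0,0.016,0,0,0]
}}

```text
t: 40.67
position: [601.7, 265.4, 123.9]
orientation: [-3.14, -0.002, 0.001]
contact_force: [-9.2, -3.5, 20.5]
finger_gap: 28.3
grasp_force: 61.9
```

>>> {"method": "servo_tool", "body": {
  "targets": [0,0,-0.007,0,0,0,0,0,-0.007,0,0,0,0,0,-0.007,0,0,0,0,0,-0.007,0,0,0],
  "claw": -0.4
}}

```text
t: 41.18
position: [601.6, 265.4, 122.7]
orientation: [-3.14, -0.001, 0.001]
contact_force: [-0.6, -0.2, 0.6]
finger_gap: 59.6
grasp_force: 0.0
```

>>> {"method": "servo_tool", "body": {
  "targets": [0,0,-0.05,0,0,0,0,0,-0.15,0,0,0,0,0,-0.35,0,0,0,-0.1,0,-0.6,0,0,0,-0.3,0.1,-0.7,0,0,0,-0.5,0.4,-0.7,0,0,0,-0.5,0.5,-0.7,0,0,0,-0.5,0.5,-0.7,0,0,0,-0.5,0.5,-0.7,0,0,0]
}}

```text
t: 42.3
position: [477.1, 140.3, 298.5]
orientation: [-3.139, -0.003, -0.0]
contact_force: [0.2, -0.8, -0.2]
finger_gap: 59.7
grasp_force: 0.0
```

```bash
python3 - <<'E'
from h import *
w=read_camera("wrist");t=read_camera("top");s=read_camera("scene")
L=[(95,83),(97,83)]
for p in(w,t,s): print(iou([p],"lid",L,(601,264.5)), iou([p],"pot",[(0,80),(95,80)],(601,264.5)))
f=lambda im,x,y,W,H:cv2.resize(im[y:y+H,x:x+W],(400,300),interpolation=cv2.INTER_CUBIC)
cv2.imwrite("pics/fin.png",np.vstack([np.hstack([f(w["color"],40,0,400,300),f(s["color"],380,180,100,75)]),np.hstack([f(s["color"],140,205,100,75),f(t["color"],400,120,100,75)])]))
E
```

```text
(array([601.468, 263.881]), np.float64(0.9921439309441831), 1) (array([619.228, 196.049]), np.float64(0.0915915915915916), 1)
(array([605.427, 264.295]), np.float64(0.6433566433566433), 1) (array([592.277, 127.252]), np.float64(0.08941605839416059), 1)
(array([598.726, 265.717]), np.float64(0.964548205793342), 1) (array([600.626, 263.567]), np.float64(0.3482929515418502), 1)
```

View pics/fin.png

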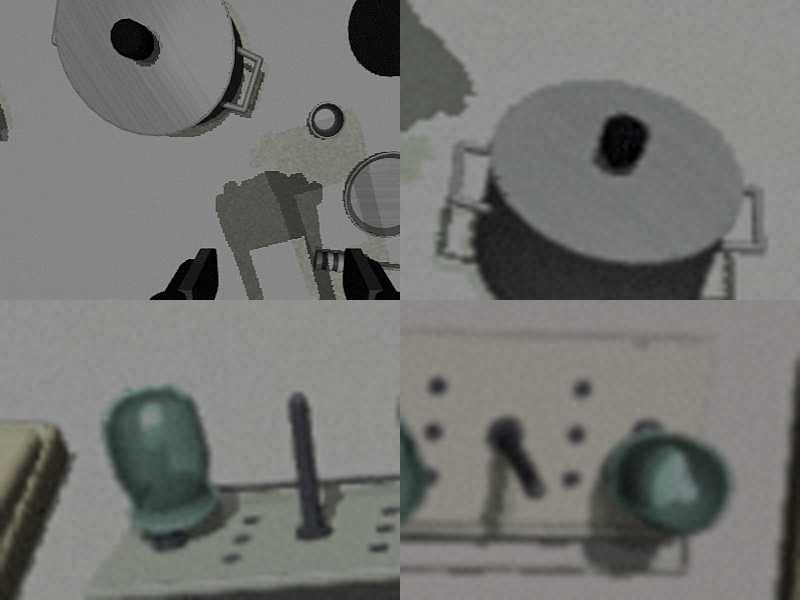

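The lid sits flush: its outline fits the seated height with 0.99 overlap, centred on the pot. The large glass hangs on peg_a, and the robot is clear of everything.

```bash
python3 -c "
from h import *
print(ticket.close_job())"
```

```text
the job is handed in; nothing more can be done
None
```

The job is done and handed in at about 42 s: the rinsed glass hangs mouth-down on peg_a, the basket is in the pot with the used glass upright in it, and the lid fits flush in the last camera check (no verdict came back at hand-in).

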